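# Jog the tin mixer with the sprung key switch

## Task

Make the paint-tin mixer run: first lower the raised locking lever on the mixing head all the way down to its stop, then take the key with the flat bar-shaped handle from the wooden stand and push it blade-down fully home into the key switch on the white control box, wiggling it a little if the sticky pins stop it. Turn the key a quarter turn clockwise (seen from above) to its stop against the return spring and finish while still gripping it there: do not let go, the mixer runs only while the key is held turned. Leave the round-knobbed key in the stand and the loose tin and spatula where they are.

Things in the scene. Friction and masses are not known exactly. Their poses are not given: they have to be found in the camera images.
- lever (a joint): Locking lever on top of the mixing head, rad: 0 = fully lowered (level, at its stop), 0.85 = highest. It starts raised (0.4 to 0.75) and stays where it is left; about 2 N down near its end moves it.
- lever_pivot (a point): Pivot of the locking lever, 235 mm above the table, fixed to the mixer, with its axes: the lever points along -x (roughly to the robot) and swings up about +y; z is up. Mixer head under it: 100 mm wide, top 19 mm below the pivot, front 20 mm ahead (-x) of it; lugs and a cap rise up to 11 mm above the pivot. Mixer base 260 x 150 mm (x, y), its centre 50 mm behind (+x) the pivot.
- lever_tip (a point): Centre of the black ball (20 mm diameter) at the lever's free end, 92 mm from the pivot; the lever between is a straight 10 mm round steel bar. The outer 70 mm lies clear ahead of the head, with nothing above.
- lock (a joint): Key switch cylinder, rad: 0 = rest, grows clockwise seen from above, stop at 1.5 (a quarter turn). A spring (0.01 N m at rest, 0.06 N m at the stop) turns it back when let go; friction 0.012 N m. Two sticky sprung pins at 10 and 18 mm depth push into the slot from its long sides; pushing the key past each takes some 3 to 15 N.
- lock_face (a point): Centre of the slot mouth on the flat round brass face (41 mm diameter) of the key switch, 80 mm above the table. Fixed to the control box, does not turn with the cylinder: at lock = 0 the slot's long side lies along x of this frame; z is up, out of the switch. Slot 15.5 x 6.5 mm, 36 mm deep, straight down. White box 120 x 120 mm round it, top 74 mm high, nothing taller than the face on it.
- key_grip (a point): Centre of the handle of the key to use: a flat black plastic bar, 30 mm wide (x), 10 mm thick (y), 40 mm high (z). Starts standing blade down, z up. The key is the same turned half round about z. Grip it across the 10 mm. Key mass about 50 g.
- key_seat (a point): Same key: centre of the underside of its steel shoulder (24 x 12 x 5 mm), 25 mm below point key_grip along its z. The blade runs from here 28 mm down: 14 mm wide (x), 5 mm thick (y), with a rounded end. Fully home in the switch this point lies on point lock_face.
- stand: Wooden key stand, fixed block 140 x 60 x 36 mm (x, y, z), origin at the centre of its underside. Two slots at x = -36 and +36 mm, long sides along its x, each 2 mm wider than the blade, hold the two keys blade down with their shoulders on the block's top; which key is in which slot varies.
- spare_seat (a point): The other key, with a round black knob handle (30 mm diameter, top 40 mm above this point), centre of its shoulder's underside. Bystander, leave it.
- tinter: Loose closed tin, 76 mm diameter, 100 mm high, origin at the centre of its underside. Bystander.
- spatula: Loose spatula lying on the table. Bystander.
- key: The whole key to use; origin at point key_seat, same axes.
Things that resemble listed ones, but are neither listed nor needed, are in the scene too. Of the things that look like the part that bears lock, the middle-sized one is meant.

How it is judged:
On the way, in this order (a step that is already met when the one before it is completed fails the run):
1. the locking lever is lowered to its stop (value of joint lever below 0.08 rad), for 0.2 s.
2. the key is fully home in the switch, the lever still down (horizontal distance between key_seat and lock_face below 0.003 m and z of key_seat in the frame of lock_face between -0.003 and 0.003 m and angle between key_seat's own z axis and vertical below 0.12 rad and value of joint lever below 0.08 rad), for 0.2 s.
3. the key is turned to its stop, still home (all of step 2 and value of joint lock above 1.3 rad), for 0.3 s.
At the end, for the whole second after the job is handed in: Lever within 0.08 rad of fully lowered; key shoulder on the switch face (3 mm in height and sideways, upright within 0.12 rad); cylinder beyond 1.3 of its 1.5 rad; fingers grip the still key (over 1 N); other key moved under 20 mm, tin and spatula under 30 mm (all of step 3 and contact force between the fingers and key above 1 N and linear speed of key below 0.02 m/s and distance of spare_seat from where it was at the start of the episode below 0.02 m and distance of each of tinter, spatula from where it was at the start of the episode below 0.03 m); the arm keeps its last pose, push and grip.
It fails at once if the round-knobbed key, the loose tin or the spatula is disturbed (distance of spare_seat from where it was at the start of the episode above 0.02 m or distance of any of tinter, spatula from where it was at the start of the episode above 0.03 m).
It also fails if it takes over 72 s, if anything falls off the work surface, if the arm or the gripper's body presses on something with over 40 N, if the wrist force passes 120 N, or if a joint passes its speed limit or range.

## Robot

A 6-joint arm with a two-finger parallel gripper is mounted at the origin on the work surface. World frame = base frame: x ahead of the robot, y to its left, z up, the work surface at z = 0. Lengths are in m, angles in rad, forces in N, time in s.
With the tool pointing down it reaches from about 0.225 to 0.875 m from the base axis. Payload 3.4 kg.
Tool frame: the origin (TCP) lies at the very end of the fingers, on their centre line; the grasp point (between the pads) lies 19 mm behind it; z points along the fingers, y is the direction in which the jaws open and shut (so a half turn about z gives the same grasp; the last joint's range is limited). The gripper opens to 85 mm and grips with 20 to 120 N. Pads are 22 mm wide; open, the fingers measure 114 mm over their backs; the gripper's body (76 mm by 85 mm) begins 54 mm behind the grasp point. The pads swing forward as they close: fully open they stand 13 mm farther back than shut.
Start: joints at [-0.121, 0.276, 1.505, -0, 1.361, -0.121], TCP at [0.575, -0, 0.231] pointing down, gripper open.
Joint ranges: [-2.89, 2.89], [-0.75, 2.08], [0.22, 2.7], [-1.18, 4.32], [0.11, 2.71], [-2.7, 2.7]. Speed limits (rad/s): [2.57, 2.57, 3.14, 3.14, 3.14, 3.14].

## Interface

Orientations are given as a unit quaternion [w, x, y, z].
In Python, from rig import manip, viewer, job gives the robot as it stands.
- The arm moves only by the shell command python3 -m crank 'ROWS' [OPENING] [FORCE]. ROWS is JSON, a list of rows, each a list of 6 numbers: the shift along the tool's x, y, z in m, then the turn, a rotation vector about the tool's x, y, z in degrees. In form: [[dx, dy, dz, rx, ry, rz], ...]. A call has 1 to 20 rows; each row is the pose to reach, as a shift and turn from the pose measured when the call began, along the tool's axes at that moment; what a row does not reach only later rows make up. A row lasts 1/8 s, in which the tool goes at most 62.5 mm and 10.7 degrees, less where a joint would pass 70% of its speed; a pose out of reach is approached as far as the arm can. A call with a gripper value outside its range is refused whole. OPENING is the opening, from 0 (shut) to 1 (fully open), set as the call begins (- or left out, the last holds). The fingers move at their own pace and stop on an object; FORCE is the grip in N (left out, the last holds). Time passes only in rows, so rows that repeat a pose let the fingers close. It gives the time, the measured TCP pose, the force and the opening at its end, in the units of the state.
- manip.get_state(): the state, without advancing time (a new reading comes with each control period).
- viewer.get_image(name): name is "scene" or "side" or "wrist"; returns a dict with "frame" (400x640x3 uint8, blue, green, red), "range_z" (400x640 float32, m along the optical axis (not along the pixel's ray), 0 where there is no reading), "intrinsics" (3x3 intrinsics, pixels), "world_from_camera" (4x4, takes a point from camera to world coordinates); the wrist camera has in their place "mount" (4x4, takes a point from camera to tool coordinates, whose origin is the TCP and whose axes are the flange's). Camera axes: x right, y up, looking along -z (the intrinsics and any distortion apply to the point x, -y, -z); pixel columns grow to the right and rows downward; lengths in m; the calibration is good to about 2 mm. A picture is of the moment at which its call begins: read the wrist's pose just before it.
- job.sign_off(): hands the job in, once; it reports no verdict.
The state is a dict: "clock": time; "qpos": joint angles; "qd": joint speeds; "effort": joint torques, N m; "position": TCP position; "ee_rot": TCP orientation; "contact_force": force on the tool from outside, world axes, zero at the start; "moment": the same for the moment, N m; "width": finger opening in m.
Only numpy, scipy, OpenCV 4.12 (cv2) and the standard library are available. Lean on these libraries where they do the work, as an engineer would, in place of code of your own. Each camera call takes 0.05 s, during which the arm holds its last target. There are 200 camera calls.

## Working session

There is one attempt and no reset: what is moved stays moved. The work goes in short steps, Python scripts to look and compute and a shell command to move; the robot and the scene stay as the last step left them, time stands still between calls to the robot, and variables do not carry over. Pictures are saved under pics/ and viewed, about 8 in all and at most 12, crops included, and the job is handed in when it is done.

```bash
ls; mkdir -p pics
cat > h.py <<'E'
import numpy as np, cv2
from scipy.spatial.transform import Rotation as R
from rig import manip, viewer, job
def tool():
    s=manip.get_state(); T=np.eye(4); q=s['ee_rot']; T[:3,:3]=R.from_quat([q[1],q[2],q[3],q[0]]).as_matrix(); T[:3,3]=s['position']; return T
def grab(name,fn=None):
    T=tool(); d=viewer.get_image(name)
    d['W']=T@np.array(d['mount']) if name=='wrist' else np.array(d['world_from_camera'])
    K=np.array(d['intrinsics']); W=d['W']
    v,u=np.mgrid[0:400,0:640]; z=d['range_z']
    P=np.stack([(u-K[0,2])/K[0,0]*z,-(v-K[1,2])/K[1,1]*z,-z],-1)
    d['P']=P@W[:3,:3].T+W[:3,3]; d['P'][z<=0]=np.nan
    if fn: cv2.imwrite('pics/'+fn,d['frame']); np.savez('pics/'+fn+'.npz',f=d['frame'],P=d['P'],K=K,W=W)
    return d
def ray(W,K,u,v,h):
    r=W[:3,:3]@np.array([(u-K[0,2])/K[0,0],-(v-K[1,2])/K[1,1],-1]); o=W[:3,3]
    return o+r*(h-o[2])/r[2]
E
python3 - <<'E'
from h import *
a=grab('scene','scene0.png');b=grab('side','side0.png')
print({k:np.shape(v) for k,v in a.items()}, a['W'].round(3),b['W'].round(3), a['intrinsics'])
cv2.imwrite('pics/both.png',np.vstack([a['frame'],b['frame']])[:, :]) 
print(manip.get_state())
E
```

```text
pics
{'frame': (400, 640, 3), 'range_z': (400, 640), 'intrinsics': (3, 3), 'world_from_camera': (4, 4), 'W': (4, 4), 'P': (400, 640, 3)} [[-0.571 -0.659  0.489  1.013]
 [ 0.821 -0.451  0.351  0.307]
 [-0.011  0.601  0.799  0.986]
 [ 0.     0.     0.     1.   ]] [[-0.897  0.259 -0.359  0.121]
 [-0.443 -0.527  0.725  0.674]
 [-0.001  0.809  0.587  0.761]
 [ 0.     0.     0.     1.   ]] [[406.96671774   0.         319.08708412]
 [  0.         406.96671774 197.30078752]
 [  0.           0.           1.        ]]
{'clock': 0.1, 'qpos': array([-1.20994355e-01,  2.76554901e-01,  1.50600492e+00, -9.00200156e-06,
        1.36072754e+00, -1.20982218e-01]), 'qd': array([ 9.49594530e-05, -2.98780962e-04, -3.85687171e-03, -2.07703029e-03,
        1.63975236e-03, -8.42815967e-04]), 'effort': array([ 1.55745878e-03, -4.17697620e+01, -2.46405226e+01, -1.74112388e-04,
        5.80947395e-03,  2.85749664e-07]), 'position': array([5.74522382e-01, 5.26969617e-05, 2.30513671e-01]), 'ee_rot': array([-6.64390642e-04,  7.07110152e-01,  7.07102903e-01, -5.25938110e-04]), 'contact_force': array([-0.18527563,  0.07530658,  0.64525105]), 'moment': array([-0.05080009,  0.02318089,  0.00611693]), 'width': 0.0853466029784535}
```

View pics/scene0.png

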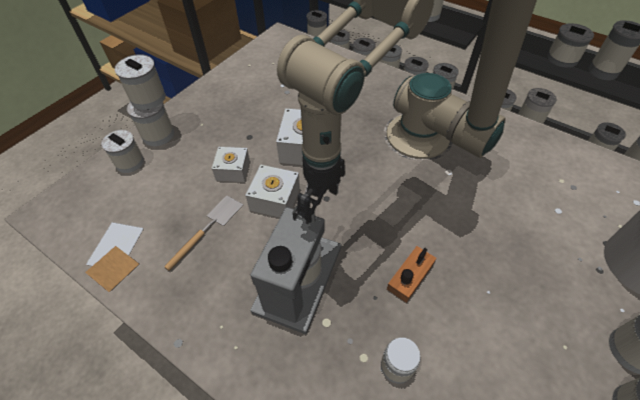

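View pics/side0.png

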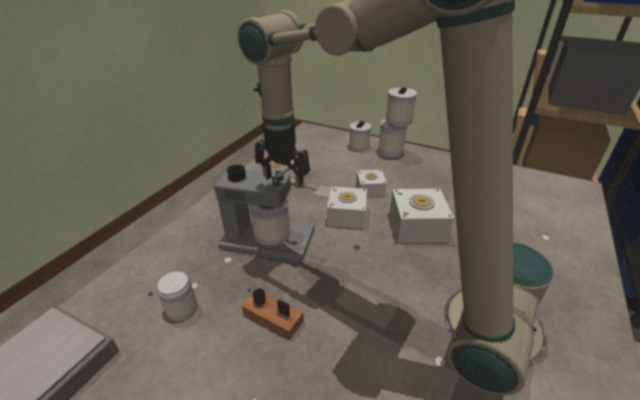

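The scene shows three white boxes: the small one at (230,163), the middle one at (273,188) and the large one at (293,135). The mixer is at (290,265), the stand at (412,273) and the tin at (402,357). In the side view the middle box is at (348,205), the stand at (272,312), with the knob at (259,297) and the bar key at (284,309). Next I'll measure these from depth.

```bash
python3 - <<'E'
from h import *
for n in ('scene0.png','side0.png'):
    d=np.load('pics/'+n+'.npz'); f,P=d['f'],d['P']; hsv=cv2.cvtColor(f,cv2.COLOR_BGR2HSV)
    H,S,V=cv2.split(hsv); z=P[...,2]; inw=(np.abs(P[...,0]-.5)<.45)&(np.abs(P[...,1])<.5)
    print(n)
    def comps(m,name,minA):
        c,l,st,ce=cv2.connectedComponentsWithStats(m.astype(np.uint8))
        for i in range(1,c):
            if st[i,4]<minA: continue
            p=P[l==i]; (cx,cy),(w,h),a=cv2.minAreaRect((p[:,:2]*1000).astype(np.float32))
            print(name,ce[i].round(0),st[i,4],'med',np.nanmedian(p,0).round(3),'zmax',np.nanpercentile(p[:,2],95).round(3),'rect',round(cx),round(cy),round(w),round(h),round(a,1))
    comps(inw&(H>12)&(H<32)&(S>90)&(V>90)&(z>.03)&(z<.15),'brass',20)
    comps(inw&(V>140)&(S<40)&(z>.03)&(z<.15),'white',100)
    comps(inw&(H<14)&(S>120)&(z>.028)&(z<.045),'stand',50)
    comps(inw&(V<60)&(z>.04)&(z<.1)&(P[...,1]<.4),'dark',20)
    comps(inw&(V<60)&(z>.2)&(z<.31),'cap/ball',15)
    comps(inw&(z>.205)&(z<.222)&(P[...,0]>.45),'headtop',50)
    comps(inw&(z>.01)&(z<.03)&(P[...,0]>.45),'base',100)
E
python3 - <<'E'
import cv2,numpy as np
a=cv2.imread('pics/scene0.png')[170:300,230:350];b=cv2.imread('pics/side0.png')[140:260,210:330]
cv2.imwrite('pics/c.png',np.hstack([cv2.resize(a,(400,433),interpolation=2),cv2.resize(b,(400,433),interpolation=2)]))
E
```

```text
scene0.png
brass [299. 125.] 42 med [ 0.275 -0.296  0.102] zmax 0.106 rect 274 -296 47 13 36.8
brass [229. 157.] 53 med [ 0.475 -0.419  0.06 ] zmax 0.063 rect 476 -420 28 32 9.9
brass [272. 182.] 116 med [ 0.49  -0.236  0.079] zmax 0.082 rect 491 -234 38 38 81.5
brass [416. 251.] 20 med [0.431 0.204 0.035] zmax 0.038 rect 432 205 14 25 34.2
brass [425. 266.] 98 med [0.462 0.244 0.035] zmax 0.038 rect 459 243 21 71 87.7
brass [406. 265.] 63 med [0.481 0.201 0.035] zmax 0.039 rect 492 201 22 58 72.1
brass [394. 278.] 20 med [0.534 0.194 0.035] zmax 0.037 rect 536 194 9 35 78.4
brass [412. 286.] 24 med [0.527 0.241 0.035] zmax 0.038 rect 529 238 14 25 43.4
white [290. 127.] 610 med [ 0.297 -0.321  0.095] zmax 0.1 rect 284 -321 159 77 33.7
white [229. 158.] 544 med [ 0.477 -0.416  0.056] zmax 0.06 rect 476 -418 96 92 30.1
white [272. 184.] 1123 med [ 0.493 -0.231  0.074] zmax 0.078 rect 490 -234 122 120 18.8
white [403. 354.] 877 med [0.71  0.301 0.099] zmax 0.102 rect 709 301 66 71 35.5
stand [412. 272.] 929 med [0.489 0.226 0.035] zmax 0.038 rect 488 222 60 142 86.3
dark [413. 133.] 94
[... 2906 characters left out ...]
 0.047 0.202] zmax 0.204 rect 709 47 56 5 14.1
cap/ball [464. 285.] 29 med [0.098 0.201 0.291] zmax 0.306 rect 98 201 7 11 34.4
cap/ball [469. 320.] 161 med [0.076 0.205 0.21 ] zmax 0.266 rect 69 206 16 48 65.1
headtop [252. 184.] 1141 med [0.673 0.011 0.216] zmax 0.218 rect 683 -10 190 102 13.7
base [273. 241.] 1743 med [0.599 0.021 0.024] zmax 0.027 rect 659 -16 260 156 13.6
base [339. 221.] 121 med [ 0.487 -0.17   0.02 ] zmax 0.029 rect 487 -171 78 7 18.6
base [183. 312.] 173 med [0.677 0.323 0.02 ] zmax 0.028 rect 689 313 75 35 57.9
base [260. 319.] 165 med [0.504 0.252 0.02 ] zmax 0.029 rect 505 252 5 108 86.1
base [107. 355.] 156 med [0.75  0.477 0.021] zmax 0.029 rect 750 475 6 49 2.7
```

View pics/c.png

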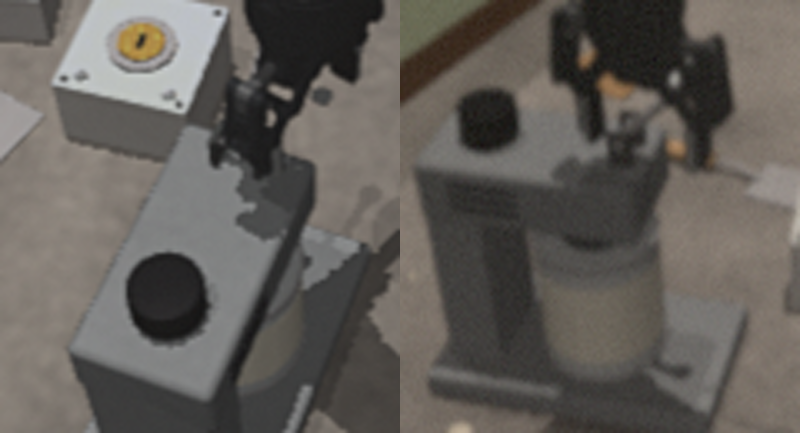

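The mixer yaw is about 13.8°, with the pivot at (0.612,-0.028); the base and the head agree on this. The middle lock is near (0.490,-0.233), and the bar key is near (0.451,0.226) at a yaw of -3.6°. The crop shows the raised lever under the gripper and a dark slot in the middle lock. I'll do the lever first.

```bash
python3 -m crank '[[0,0,-0.05,0,0,0],[0,0,-0.1,0,0,0],[0,0,-0.12,0,0,0],[-0.02,-0.009,-0.12,0,0,0],[-0.042,-0.0185,-0.12,0,0,0],[-0.042,-0.0185,-0.12,0,0,0],[-0.042,-0.0185,-0.12,0,0,0]]' 0 40
python3 - <<'E'
from h import *
d=grab('side','side1.png');P=d['P'];z=P[...,2]
m=(z>.224)&(z<.32)&(np.abs(P[...,0]-.55)<.06)&(np.abs(P[...,1]+.04)<.04)
B=np.array([.612,-.028]);ux=-np.array([np.cos(np.radians(13.8)),np.sin(np.radians(13.8))])
p=P[m];s=(p[:,:2]-B)@ux;t=(p[:,:2]-B)@[-ux[1],ux[0]]
for a in range(20,110,10):
    k=(s>a/1000)&(s<(a+10)/1000)&(np.abs(t)<.015)
    if k.sum(): print(a,k.sum(),np.percentile(p[k,2],[5,50,95]).round(3),np.median(t[k]).round(4))
E
```

```text
clock: 0.98
position: [0.5557, -0.0422, 0.3494]
ee_rot: [-0.002, 0.707, 0.707, -0.001]
contact_force: [0.4, -0.2, 0.6]
width: 0.0003
20 16 [0.252 0.26  0.268] -0.0024
30 18 [0.262 0.27  0.277] -0.0023
40 14 [0.272 0.279 0.284] -0.0022
50 18 [0.28  0.287 0.295] -0.0024
60 27 [0.29  0.301 0.308] -0.0048
70 20 [0.295 0.301 0.307] -0.0038
```

The lever line fits: it is raised about 0.7 rad and lies within 3 mm of where I predicted. I'll push it down.

```bash
python3 -m crank '[[0,0,0.03,0,0,0],[0,0,0.05,0,0,0],[0,0,0.065,0,0,0],[0,0,0.078,0,0,0],[0,0,0.088,0,0,0],[0,0,0.096,0,0,0],[0,0,0.102,0,0,0],[0,0,0.106,0,0,0],[0,0,0.108,0,0,0],[0,0,0.108,0,0,0]]'
```

```text
clock: 2.28
position: [0.5558, -0.0417, 0.2415]
ee_rot: [-0.001, 0.707, 0.707, -0.001]
contact_force: [-0.2, -0.2, -0.6]
width: 0.0
```

```bash
python3 -m crank '[[0,0,0.001,0,0,0],[0,0,0.002,0,0,0],[0,0,0.003,0,0,0],[0,0,0.003,0,0,0]]'
python3 - <<'E'
from h import *
d=grab('side','side2.png');P=d['P'];z=P[...,2]
m=(z>.2)&(z<.32)&(np.abs(P[...,0]-.55)<.06)&(np.abs(P[...,1]+.04)<.04)
B=np.array([.612,-.028]);ux=-np.array([np.cos(np.radians(13.8)),np.sin(np.radians(13.8))])
p=P[m];s=(p[:,:2]-B)@ux;t=(p[:,:2]-B)@[-ux[1],ux[0]]
for a in range(0,110,10):
    k=(s>a/1000)&(s<(a+10)/1000)&(np.abs(t)<.012)
    if k.sum(): print(a,k.sum(),np.percentile(p[k,2],[5,50,95]).round(3),np.median(t[k]).round(4))
E
```

```text
clock: 2.78
position: [0.5561, -0.0417, 0.2398]
ee_rot: [-0.001, 0.707, 0.707, -0.0]
contact_force: [-2.5, 0.0, 5.8]
width: 0.0
0 24 [0.216 0.24  0.318] -0.0011
10 70 [0.21  0.239 0.318] -0.0009
20 59 [0.203 0.294 0.313] -0.003
30 37 [0.233 0.288 0.313] -0.0036
40 66 [0.237 0.278 0.31 ] -0.0076
50 64 [0.235 0.276 0.31 ] -0.0097
60 62 [0.237 0.259 0.292] -0.0086
70 57 [0.235 0.291 0.309] -0.0016
80 20 [0.234 0.24  0.319] -0.0041
90 29 [0.23  0.24  0.294] -0.0043
100 10 [0.233 0.242 0.309] -0.0018
```

It stopped at bar-top height 0.240 with 5.8 N, so it is on its stop. I'll lift off, open, and look at the lock from above.

```bash
python3 -m crank '[[0,0,-0.05,0,0,0],[0,0,-0.1,0,0,0],[-0.05,-0.02,-0.12,0,0,0],[-0.1,-0.04,-0.1,0,0,0],[-0.15,-0.055,-0.08,0,0,0],[-0.191,-0.066,-0.06,0,0,0],[-0.191,-0.066,-0.06,0,0,0],[-0.191,-0.066,-0.06,0,0,0]]' 1 40
python3 - <<'E'
from h import *
d=grab('wrist','w1.png'); print(np.array(d['mount']).round(3))
P=d['P'];f=d['frame'];H,S,V=cv2.split(cv2.cvtColor(f,cv2.COLOR_BGR2HSV));z=P[...,2]
m=((H>12)&(H<32)&(S>90)&(V>70)&(z>.06)&(z<.1)).astype(np.uint8)
c,l,st,ce=cv2.connectedComponentsWithStats(m)
for i in range(1,c):
    if st[i,4]>200: print(ce[i],st[i],np.nanmedian(P[l==i],0).round(4))
s=grab('scene','s2.png');P=s['P'];z=P[...,2]
B=np.array([.612,-.028]);ux=-np.array([np.cos(np.radians(13.8)),np.sin(np.radians(13.8))])
q=(P[...,:2]-B)
S_=q@ux;T_=q@[-ux[1],ux[0]]
for a in range(20,110,10):
    k=(S_>a/1000)&(S_<(a+10)/1000)&(np.abs(T_)<.012)&(z>.15)
    if k.sum(): print(a,k.sum(),np.percentile(z[k],[5,50,95]).round(3),np.median(T_[k]).round(4))
E
```

```text
clock: 3.82
position: [0.4905, -0.2325, 0.2998]
ee_rot: [-0.001, 0.707, 0.707, 0.0]
contact_force: [0.6, 0.5, -0.5]
width: 0.0852
[[-0.     0.963  0.269  0.069]
 [ 1.    -0.     0.001 -0.   ]
 [ 0.001  0.269 -0.963 -0.142]
 [ 0.     0.     0.     1.   ]]
[314.70145631 171.95873786] [298 156  34  33 824] [ 0.4885 -0.2324  0.08  ]
[304.85064935 296.08441558] [294 287  22  19 308] [ 0.4737 -0.4161  0.0616]
20 19 [0.236 0.238 0.241] 0.0005
30 17 [0.234 0.238 0.242] -0.0002
40 16 [0.236 0.239 0.242] 0.0007
50 15 [0.234 0.238 0.241] -0.0006
60 16 [0.235 0.238 0.24 ] 0.0005
70 14 [0.236 0.238 0.24 ] -0.0002
80 36 [0.234 0.24  0.244] 0.0004
90 14 [0.237 0.243 0.245] -0.0024
```

View pics/w1.png

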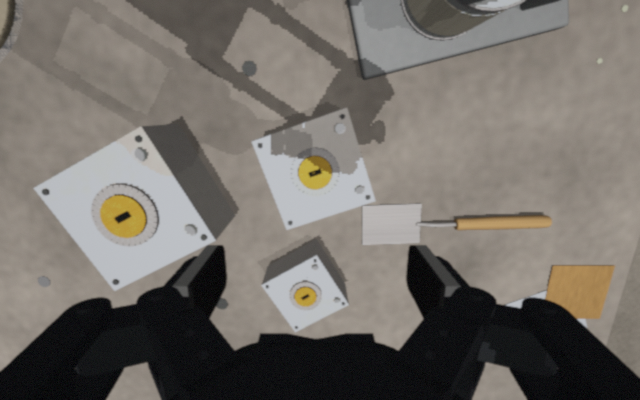

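The lever is level along its whole length. The wrist view shows the middle lock at (315,172), with its slot tilted about 19° from world x. The spatula is to its right, at (455,222). I'll measure the slot angle and move to the stand.

```bash
python3 - <<'E'
from h import *
d=np.load('pics/w1.png.npz');f,K,W=d['f'],d['K'],d['W']
g=cv2.resize(cv2.cvtColor(f,cv2.COLOR_BGR2GRAY)[150:195,292:338],None,fx=8,fy=8,interpolation=cv2.INTER_CUBIC)
m=np.zeros_like(g);cv2.circle(m,(int((314.7-292)*8),int((172-150)*8)),11*8,255,-1)
b=((g<38)&(m>0)).astype(np.uint8)
c,l,st,ce=cv2.connectedComponentsWithStats(b);i=1+np.argmax(st[1:,4]);print(st[i])
cn=cv2.findContours((l==i).astype(np.uint8),0,2)[0][0];pts=cv2.boxPoints(cv2.minAreaRect(cn))
w=np.array([ray(W,K,292+(x+.5)/8-.5,150+(y+.5)/8-.5,.08) for x,y in pts]);print(w[:,:2].round(4),w.mean(0))
for j in (0,1):
    e=w[j+1]-w[j];print(np.hypot(*e[:2]),np.degrees(np.arctan2(e[1],e[0])))
E
python3 -m crank '[[0.03,0,0,0,0,8],[0.08,-0.005,0,0,0,16],[0.13,-0.01,0,0,0,24],[0.18,-0.015,0,0,0,32],[0.23,-0.02,0,0,0,41],[0.28,-0.025,0,0,0,50],[0.33,-0.03,0,0,0,59],[0.38,-0.035,0,0,0,68],[0.42,-0.0395,0.02,0,0,77],[0.45,-0.0395,0.05,0,0,86],[0.4585,-0.0395,0.08,0,0,93.6],[0.4585,-0.0395,0.1,0,0,93.6],[0.4585,-0.0395,0.1,0,0,93.6],[0.4585,-0.0395,0.1,0,0,93.6]]' 1
python3 - <<'E'
from h import *
d=grab('wrist','w2.png');P=d['P'];K=np.array(d['intrinsics']);W=d['W'];V=d['frame'].max(2);z=P[...,2]
print(manip.get_state()['qpos'].round(3))
c,l,st,ce=cv2.connectedComponentsWithStats(((V<60)&(z>.07)&(z<.09)).astype(np.uint8))
for i in range(1,c):
    if st[i,4]<80: continue
    cn=cv2.findContours((l==i).astype(np.uint8),0,2)[0][0]
    h=np.nanpercentile(z[l==i],80)
    pts=cv2.boxPoints(cv2.minAreaRect(cn));w=np.array([ray(W,K,*p,.081) for p in pts])
    e=w[1]-w[0];g=w[2]-w[1];print(ce[i],st[i,4],h,w.mean(0).round(4),np.hypot(*e[:2]),np.degrees(np.arctan2(e[1],e[0])),np.hypot(*g[:2]))
E
```

```text
[191 165  32  23 475]
[[ 0.4885 -0.2315]
 [ 0.4933 -0.23  ]
 [ 0.494  -0.2323]
 [ 0.4892 -0.2338]] [ 0.49123775 -0.23190334  0.08      ]
0.005059911830790809 17.71170078462341
0.002437542778583157 -72.58489588843261
clock: 5.68
position: [0.4514, 0.2274, 0.2019]
ee_rot: [-0.001, 1.0, -0.03, 0.001]
contact_force: [-0.5, 0.1, -0.7]
width: 0.0857
[3.280e-01 1.890e-01 1.699e+00 1.000e-03 1.250e+00 1.960e+00]
[316.88888889 110.22222222] 378 0.07604770992509503 [0.5226 0.2208 0.081 ] 0.02467072377917796 -93.49847060559657 0.025594033438281077
[319.6977492  189.06109325] 311 0.08133736981157552 [0.4527 0.2253 0.081 ] 0.007936660744077277 -93.47087147822299 0.03043726936868183
```

View pics/w2.png

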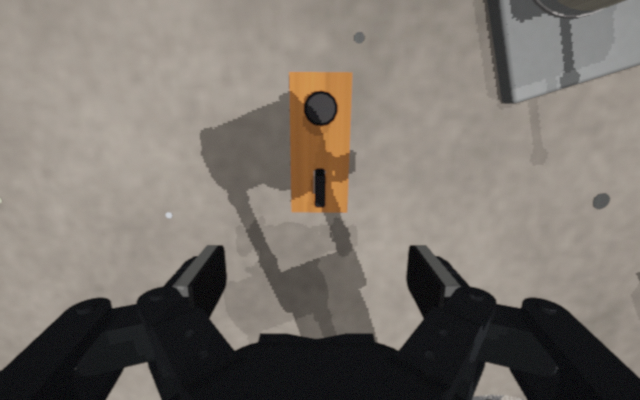

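The stand is at (320,142), with the bar key at (320,189) and the knob at (320,108). The key measures (0.4520, 0.2255) at a yaw of -3.5°, and the tool is already aligned with it. I'll descend and grip.

```bash
python3 -m crank '[[0,0.002,0.05,0,0,0],[0,0.002,0.1,0,0,0],[0,0.002,0.13,0,0,0],[0,0.002,0.145,0,0,0],[0,0.002,0.155,0,0,0],[0,0.002,0.157,0,0,0]]' 1
python3 -m crank '[[0,0,0,0,0,0],[0,0,0,0,0,0],[0,0,0,0,0,0],[0,0,0,0,0,0],[0,0,0,0,0,0],[0,0,0,0,0,0]]' 0 90
```

```text
clock: 6.48
position: [0.4526, 0.2257, 0.0456]
ee_rot: [-0.001, 1.0, -0.031, 0.002]
contact_force: [-0.4, 0.3, 0.5]
width: 0.0854
clock: 7.22
position: [0.4528, 0.2256, 0.0459]
ee_rot: [-0.001, 1.0, -0.031, 0.002]
contact_force: [-0.7, -1.5, 3.7]
width: 0.0086
```

```bash
python3 -m crank '[[0,0,-0.03,0,0,0],[0,0,-0.08,0,0,0],[0,0,-0.14,0,0,0],[0,0,-0.2,0,0,0],[0.005,0.05,-0.25,0,0,-3],[0.01,0.11,-0.26,0,0,-6],[0.015,0.17,-0.26,0,0,-9],[0.02,0.23,-0.26,0,0,-12],[0.03,0.29,-0.25,0,0,-15],[0.04,0.35,-0.22,0,0,-18],[0.055,0.41,-0.18,0,0,-20],[0.0655,0.4544,-0.14,0,0,-22.5],[0.0655,0.4544,-0.115,0,0,-22.5],[0.0655,0.4544,-0.115,0,0,-22.5],[0.0655,0.4544,-0.115,0,0,-22.5]]'
python3 - <<'E'
from h import *
d=grab('wrist','w3.png');K=np.array(d['intrinsics']);W=d['W'];print(tool()[:3,0].round(3),manip.get_state()['qpos'].round(3))
c=np.linalg.inv(W)@np.r_[.4905,-.232,.08,1];u=K[0,2]+K[0,0]*c[0]/-c[2];v=K[1,2]-K[1,1]*c[1]/-c[2];print(u,v)
f=d['frame'];a,b=int(u),int(v);cr=f[max(b-75,0):b+75,max(a-100,0):a+100];cv2.imwrite('pics/w3c.png',cv2.resize(cr,None,fx=4,fy=4,interpolation=2))
E
```

```text
clock: 9.1
position: [0.4903, -0.2318, 0.1611]
ee_rot: [-0.0, 0.986, 0.165, 0.003]
contact_force: [-0.4, -0.3, -0.2]
width: 0.0087
[0.945 0.326 0.007] [-0.573  0.273  1.69   0.005  1.173  0.664]
317.6852791354321 204.75355381642603
```

View pics/w3c.png

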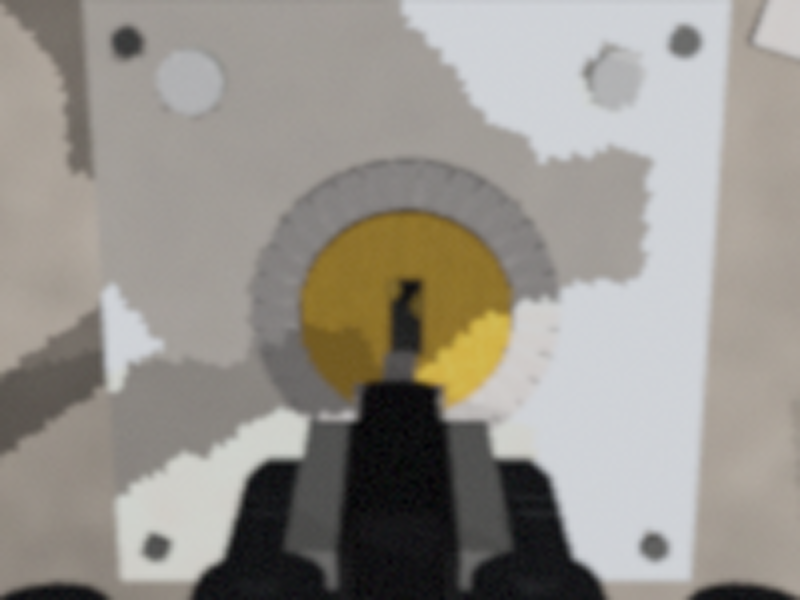

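The slot at crop (407,320) lines up with the held blade at (399,365), and the box screws sit symmetrically, so the yaw is right. Next I'll compute the small offsets by rays.

Run:
```python
from h import *
d=np.load('pics/w3.png.npz');f,K,W=d['f'],d['K'],d['W'];T=tool();iT=np.linalg.inv(T)
H,S,V=cv2.split(cv2.cvtColor(f,cv2.COLOR_BGR2HSV))
def px(x,y):return 217+(x+.5)/4-.5,129+(y+.5)/4-.5
def tl(x,y,h): p=ray(W,K,*px(x,y),h);return p.round(4),((iT@np.r_[p,1])[:3]*1000).round(1)
for p in [(127,42),(685,41),(654,547),(157,547)]:print('screw',tl(*p,.074))
print('screw mean',np.mean([tl(*p,.074)[0] for p in [(127,42),(685,41),(654,547),(157,547)]],0))
for n,p in dict(yl=(300,313),yr=(512,313),ytop=(406,210)).items():print(n,tl(*p,.08))
for n,p in dict(gl=(250,310),gr=(557,310),gtop=(406,158)).items():print(n,tl(*p,.076))
for n,p in dict(sl=(391,340),sr=(422,340),stop=(407,281)).items():print(n,tl(*p,.08))
for n,p in dict(bl=(384,372),br=(416,372),bt=(400,353)).items():print(n,tl(*p,T[2,3]-.038))
row=f[129+84];print(row[217+90:217+115].max(1))
for r in (350//4,366//4,373//4):print(r,f[129+r,217+88:217+114].max(1))
```

```text
screw (array([ 0.5203, -0.167 ,  0.074 ]), array([ 48.5, -51.8,  88.1]))
screw (array([ 0.5544, -0.2654,  0.074 ]), array([48.6, 52.4, 88.2]))
screw (array([ 0.4558, -0.2993,  0.074 ]), array([-55.6,  52.3,  87.5]))
screw (array([ 0.4219, -0.201 ,  0.074 ]), array([-55.6, -51.7,  87.3]))
screw mean [ 0.4881   -0.233175  0.074   ]
yl (array([ 0.4823, -0.2135,  0.08  ]), array([ -2.5, -20.1,  81.7]))
yr (array([ 0.4957, -0.2522,  0.08  ]), array([-2.5, 20.8, 81.8]))
ytop (array([ 0.5082, -0.2262,  0.08  ]), array([17.8,  0.3, 81.9]))
gl (array([ 0.4784, -0.2042,  0.076 ]), array([ -3.1, -30.3,  85.7]))
gr (array([ 0.4981, -0.2611,  0.076 ]), array([-3.2, 30. , 85.8]))
gtop (array([ 0.5169, -0.2232,  0.076 ]), array([27. ,  0.3, 86. ]))
sl (array([ 0.4829, -0.2319,  0.08  ]), array([-8. , -2.6, 81.7]))
sr (array([ 0.4848, -0.2376,  0.08  ]), array([-8. ,  3.4, 81.7]))
stop (array([ 0.4951, -0.231 ,  0.08  ]), array([ 3.9,  0.5, 81.8]))
bl (array([ 0.4913, -0.2281,  0.1238]), array([ 1.5, -3.4, 38. ]))
br (array([ 0.493 , -0.2329,  0.1238]), array([ 1.5,  1.7, 38. ]))
bt (array([ 0.4951, -0.2295,  0.1238]), array([ 4.7, -0.8, 38. ]))
[124 131 136 139 139 138 125  97  57  38  38  37  35  37  48  91 124 140
 142 143 144 144 146 163 188]
87 [114 114 115 116 125 135 142 136 123  96  64  55  55  52  53  49  60  94
 124 138 143 161 181 188 192 202]
91 [115 115 113 114 114 119 122 116  95  82  79  84  84  83  91 112 137 161
 183 197 201 204 208 209 209 209]
93 [115 115 114 114 113 112 110 101  87  77  78  76  77  79  89 131 173 197
 206 207 208 208 209 209 209 209]
```

```bash
python3 -m crank '[[-0.001,0.0005,0.01,0,0,0],[-0.0027,0.0012,0.02,0,0,0],[-0.0027,0.0012,0.03,0,0,0],[-0.0027,0.0012,0.037,0,0,0],[-0.0027,0.0012,0.04,0,0,0],[-0.0027,0.0012,0.04,0,0,0]]'
python3 - <<'E'
from h import *
d=grab('wrist','w4.png');K=np.array(d['intrinsics']);W=d['W'];print(tool().round(4))
c=np.linalg.inv(W)@np.r_[.4885,-.232,.08,1];u=K[0,2]+K[0,0]*c[0]/-c[2];v=K[1,2]-K[1,1]*c[1]/-c[2];print(u,v)
a,b=int(u),int(v);print(a,b);cv2.imwrite('pics/w4c.png',cv2.resize(d['frame'][b-50:b+50,a-60:a+60],None,fx=6,fy=6,interpolation=2))
E
```

```text
clock: 9.9
position: [0.4888, -0.2338, 0.1215]
ee_rot: [-0.0, 0.986, 0.165, 0.003]
contact_force: [0.4, -0.5, 0.1]
width: 0.0089
[[ 9.453e-01  3.262e-01  7.000e-03  4.889e-01]
 [ 3.262e-01 -9.453e-01  9.000e-04 -2.339e-01]
 [ 6.900e-03  1.400e-03 -1.000e+00  1.217e-01]
 [ 0.000e+00  0.000e+00  0.000e+00  1.000e+00]]
314.68197792109595 222.09406468089514
314 222
```

View pics/w4c.png

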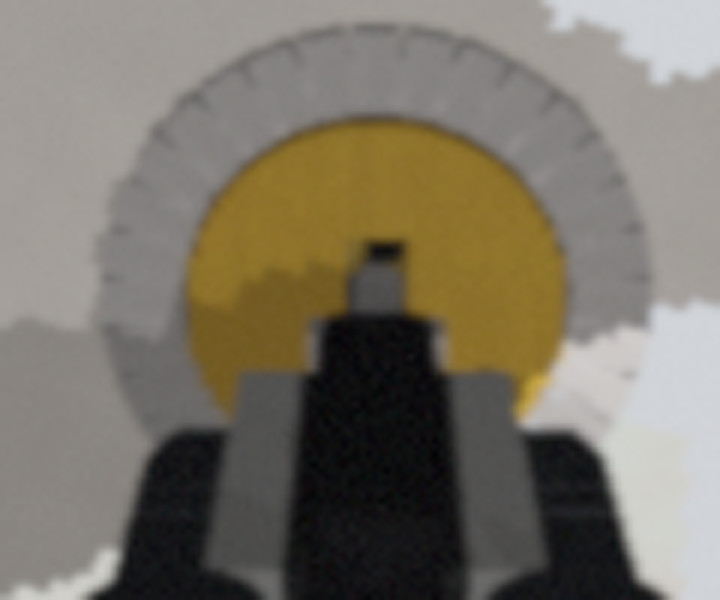

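The blade (columns 350–405) is centred over the slot, and the dark slot end shows ahead of it at rows 242–260. I'll check the x offset and then push down gently.

Run:
```python
from h import *
d=np.load('pics/w4.png.npz');f,K,W=d['f'],d['K'],d['W'];T=tool();iT=np.linalg.inv(T)
def tl(x,y,h): p=ray(W,K,254+(x+.5)/6-.5,172+(y+.5)/6-.5,h);return ((iT@np.r_[p,1])[:3]*1000).round(2)
for n,p in dict(gl=(98,285),gr=(652,285),gtop=(376,24)).items():print(n,tl(*p,.076))
for n,p in dict(yl=(187,285),yr=(568,285),ytop=(378,116)).items():print(n,tl(*p,.08))
print('slot',tl(350,243,.08),tl(406,243,.08))
print('blade',tl(350,262,T[2,3]-.038),tl(405,285,T[2,3]-.038),'+4',tl(377,262,T[2,3]-.0333))
```

```text
gl [  0.55 -31.41  45.7 ]
gr [ 0.54 29.19 45.79]
gtop [29.57 -1.   45.95]
yl [  1.98 -21.23  41.73]
yr [ 1.97 19.56 41.79]
ytop [20.62 -0.79 41.89]
slot [ 6.7  -3.77 41.79] [ 6.7   2.19 41.79]
blade [ 5.86 -3.72 38.04] [ 3.32  2.04 38.03] +4 [ 7.48 -0.9  33.35]
```

```bash
python3 -m crank '[[-0.0006,0,0.001,0,0,0],[-0.0006,0,0.003,0,0,0],[-0.0006,0,0.005,0,0,0],[-0.0006,0,0.007,0,0,0],[-0.0006,0,0.009,0,0,0],[-0.0006,0,0.010,0,0,0],[-0.0006,0,0.010,0,0,0]]'
```

```text
clock: 10.82
position: [0.4891, -0.2341, 0.1118]
ee_rot: [0.0, 0.986, 0.165, 0.004]
contact_force: [3.2, 0.8, -0.3]
width: 0.0087
```

The tip is 6 mm into the slot with no vertical resistance. The 3 N side force says to shift about +0.5 mm in x. I'll continue through the pins.

```bash
python3 -m crank '[[0.0004,0,0.001,0,0,0],[0.0005,0,0.003,0,0,0],[0.0005,0,0.005,0,0,0],[0.0005,0,0.007,0,0,0],[0.0005,0,0.009,0,0,0],[0.0005,0,0.010,0,0,0],[0.0005,0,0.010,0,0,0]]'
```

```text
clock: 11.7
position: [0.4894, -0.2342, 0.1018]
ee_rot: [0.001, 0.986, 0.165, 0.004]
contact_force: [-0.3, -0.8, 1.6]
width: 0.0088
```

```bash
python3 -m crank '[[0,0,0.002,0,0,0],[0,0,0.004,0,0,0],[0,0,0.006,0,0,0],[0,0,0.008,0,0,0],[0,0,0.010,0,0,0],[0,0,0.0115,0,0,0],[0,0,0.0125,0,0,0],[0,0,0.0125,0,0,0]]'
```

```text
clock: 12.7
position: [0.4894, -0.234, 0.0899]
ee_rot: [0.0, 0.986, 0.165, 0.004]
contact_force: [-0.8, 1.2, 8.0]
width: 0.0088
```

TCP z equals the expected home height, with 8 N. I'll check the handle and shoulder height from the cameras.

Run:
```python
from h import *
d=grab('side','side5.png');P=d['P'];q=np.abs(P[...,:2]-[.489,-.233]).max(-1)<.03
ys,xs=np.where(q&(P[...,2]>.076)&(P[...,2]<.13));print(xs.min(),xs.max(),ys.min(),ys.max())
cy,cx=int(ys.mean()),int(xs.mean())
s=grab('scene','scene5.png')
P2=s['P'];q=np.abs(P2[...,:2]-[.489,-.233]).max(-1)<.03;y2,x2=np.where(q&(P2[...,2]>.076)&(P2[...,2]<.13));c2=(int(y2.mean()),int(x2.mean()))
w=grab('wrist','w5.png')
a=cv2.resize(d['frame'][cy-30:cy+30,cx-30:cx+30],(400,400),interpolation=2)
b=cv2.resize(w['frame'][170:290,260:380],(400,400),interpolation=2)
cv2.imwrite('pics/c5.png',np.hstack([a,b]))
```

```text
337 356 184 203
```

View pics/c5.png

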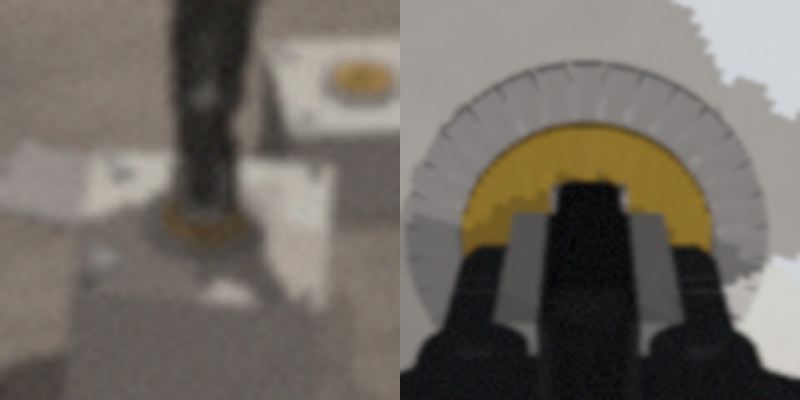

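The handle sits where it did relative to the pads (about 10 px both times), so the key hasn't slipped and the blade is fully in. I'll press a further 1 mm to confirm it has bottomed out.

```bash
python3 -m crank '[[0,0,0.001,0,0,0],[0,0,0.0015,0,0,0],[0,0,0.0015,0,0,0],[0,0,0.0015,0,0,0]]'
```

```text
clock: 13.35
position: [0.4894, -0.234, 0.0898]
ee_rot: [0.001, 0.986, 0.165, 0.004]
contact_force: [-1.7, 2.2, 12.4]
width: 0.0088
```

It is seated: no motion while the force rose to 12 N. I'll turn clockwise (+rz, with tool z pointing down) while keeping a light push.

```bash
python3 -m crank '[[0,0,0.001,0,0,5],[0,0,0.001,0,0,12],[0,0,0.001,0,0,19],[0,0,0.001,0,0,26],[0,0,0.001,0,0,33],[0,0,0.001,0,0,40],[0,0,0.001,0,0,40],[0,0,0.001,0,0,40]]'
python3 - <<'E'
from h import *
s=manip.get_state();print(s['moment'],s['contact_force'],s['qpos'].round(3));x=tool()[:2,0];print(np.degrees(np.arctan2(x[1],x[0])))
E
```

```text
clock: 14.35
position: [0.4893, -0.2345, 0.0898]
ee_rot: [-0.0, 0.983, -0.182, 0.004]
contact_force: [-2.4, -0.2, 10.1]
width: 0.0089
[ 0.13165542  0.36587148 -0.02276328] [-2.36248374 -0.16003358 10.13517187] [-0.578  0.342  1.791  0.004  1.001  1.356]
-20.924855729882506
```

```bash
python3 -m crank '[[0,0,0.001,0,0,7],[0,0,0.001,0,0,14],[0,0,0.001,0,0,21],[0,0,0.001,0,0,28],[0,0,0.001,0,0,35],[0,0,0.001,0,0,41],[0,0,0.001,0,0,45],[0,0,0.001,0,0,47],[0,0,0.001,0,0,47],[0,0,0.001,0,0,47]]'
python3 - <<'E'
from h import *
s=manip.get_state();print(s['moment'],s['contact_force'],s['qpos'].round(3));x=tool()[:2,0];print(np.degrees(np.arctan2(x[1],x[0])))
E
```

```text
clock: 15.6
position: [0.4888, -0.2349, 0.0899]
ee_rot: [-0.001, 0.83, -0.558, 0.004]
contact_force: [-2.0, -0.2, 11.6]
width: 0.0088
[0.13227323 0.4413952  0.06613475] [-1.96961322 -0.22786898 11.60307016] [-0.578  0.342  1.792  0.003  1.001  2.176]
-67.87965748650896
```

The total turn is 87°. I'll go 3° further, with a small recentring allowance, to confirm the stop by torque.

```bash
python3 -m crank '[[0,0,0.001,0,0,1.5],[0,0,0.001,0,0,3],[0,0,0.001,0,0,3],[0,0,0.001,0,0,3],[0,0,0.001,0,0,3]]'
python3 - <<'E'
from h import *
s=manip.get_state();print(s['moment'],s['width'],s['qd'].round(4));x=tool()[:2,0];print(np.degrees(np.arctan2(x[1],x[0])))
w=grab('wrist','w6.png');d=grab('side','side6.png');sc=grab('scene','scene6.png')
P,z=sc['P'],sc['P'][...,2];q=P[...,:2]-[.612,-.028];ux=-np.array([.971,.2385]);k=((q@ux)>.03)&((q@ux)<.08)&(np.abs(q@[.2385,-.971])<.01)&(z>.15);print('lever z',k.sum(),np.median(z[k]))
cv2.imwrite('pics/c6.png',np.hstack([cv2.resize(w['frame'][140:300,240:400],(400,400),interpolation=2),cv2.resize(d['frame'][150:250,300:400],(400,400),interpolation=2)]))
E
```

```text
clock: 16.23
position: [0.4887, -0.2349, 0.0898]
ee_rot: [-0.001, 0.815, -0.58, 0.004]
contact_force: [-1.1, 2.5, 8.5]
width: 0.0088
[0.32816795 0.25288686 0.01442563] 0.008764856060066835 [-0.0005  0.0014 -0.0003  0.0001 -0.0002  0.0009]
-70.84977690289466
lever z 84 0.23807324737388424
```

View pics/c6.png

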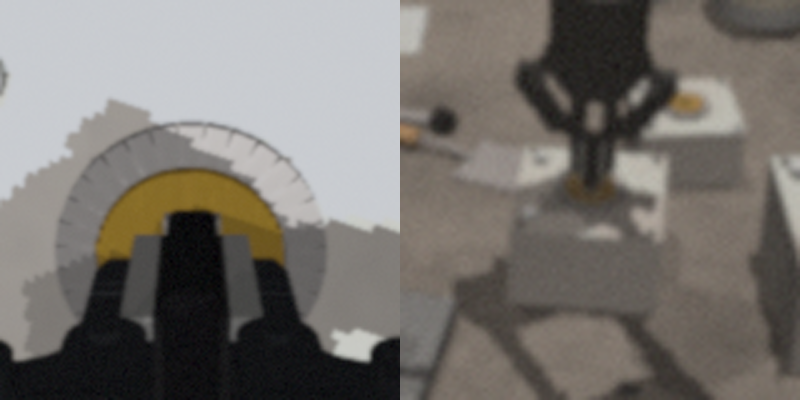

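The handle is still square in the fingers and the lever still level. The blade has about 6° of play in the slot, so I'll turn another 4° to bear on the stop.

```bash
python3 -m crank '[[0,0,0.001,0,0,2],[0,0,0.001,0,0,4],[0,0,0.001,0,0,4],[0,0,0.001,0,0,4],[0,0,0.001,0,0,4]]'
python3 - <<'E'
from h import *
s=manip.get_state();print(s['moment'],s['width']);x=tool()[:2,0];print(np.degrees(np.arctan2(x[1],x[0])))
E
```

```text
clock: 17.0
position: [0.4889, -0.2351, 0.0898]
ee_rot: [-0.001, 0.794, -0.608, 0.004]
contact_force: [-1.1, 1.5, 10.9]
width: 0.0091
[0.31616861 0.16821088 0.03773893] 0.009116927747491944
-74.8268169913245
```

The jaws spread slightly (8.8 to 9.1 mm), which means the key is bearing on the stop. I'll hold briefly, then hand in.

```bash
python3 -m crank '[[0,0,0.001,0,0,0.5],[0,0,0.001,0,0,0.5],[0,0,0.001,0,0,0.5],[0,0,0.001,0,0,0.5]]' && python3 -c "
from rig import job;print(job.sign_off())"
```

```text
clock: 17.5
position: [0.4889, -0.2351, 0.0898]
ee_rot: [-0.001, 0.792, -0.611, 0.004]
contact_force: [-1.5, 1.7, 10.4]
width: 0.0085
the job is handed in; nothing more can be done
None
```

The job is handed in: the lever is down, and the bar-handled key is home in the middle lock, turned clockwise and still gripped at 90 N. The run took 17.5 s of the 72 s allowed, and hand-in reported no verdict.

- **Lever:** I pushed it down to its stop. The scene camera showed the bar level after I lifted off, with its top at about 0.238 m, and the same again after the turn.
- **Key seating:** The key went past both pins without wiggling. Pushing 1.5 mm further moved it only about 0.1 mm while the force rose to 12 N. TCP height stayed at about 0.090 m, which puts the shoulder on the switch face.
- **Turn:** The tool turned about 94°. The blade has about 6° of play in the slot, so I take the cylinder to be near its 1.5 rad stop.
- **What I could not confirm:** The cylinder angle itself was not visible. The torque reading about the vertical was noisy (0.066, then 0.014, then 0.038 N m) and did not clearly confirm the stop. The jaw width rose briefly from 8.8 to 9.1 mm, which fits the key bearing on the stop, but it read 8.5 mm in the final hold.
- **Bystanders:** I kept clear of the round-knobbed key, the tin and the spatula, but did not measure their positions again at the end.

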